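Re-pin the lid of the check-weight chest and close it

ROBOT

A 6-joint arm with a two-finger parallel gripper is mounted at the origin on the work surface. World frame = base frame: x ahead of the robot, y to its left, z up, the work surface at z = 0. Lengths are in m, angles in rad, forces in N, time in s.
With the tool pointing down it reaches from about 0.35 to 0.875 m from the base axis. Payload 4.2 kg.
Tool frame: the origin (TCP) lies at the very end of the fingers, on their centre line; the grasp point (between the pads) lies 19 mm behind it; x points along the fingers, y is the direction in which the jaws open and shut, and the axes are right-handed (so a half turn about x gives the same grasp; the last joint's range is limited). The gripper opens to 85 mm and grips with 20 to 120 N. Pads are 22 mm wide; open, the fingers measure 114 mm over their backs; the gripper's body (76 mm by 85 mm) begins 54 mm behind the grasp point. The pads swing forward as they close: fully open they stand 13 mm farther back than shut.
Start: joints at [-0.946, 0.385, 0.008, 0, -1.194, -0.259], TCP at [0.224, -0.584, 0.231] pointing down, gripper open.
Joint ranges: [-3.14, 3.14], [-1.21, 2.06], [-1.07, 1.41], [-3.16, 2.05], [-2.99, -0.16], [-3.1, 3.1]. Speed limits (rad/s): [2.79, 2.79, 3.14, 3.14, 3.14, 3.14].

INTERFACE

Orientations are given as a unit quaternion [w, x, y, z].
In Python, from station import * gives the robot as it stands.
- The arm moves only by the tool arm_command, never from a script. Its argument "series" is a list of rows, each a list of 3 entries, a list of its own where there are three numbers: the finger opening in mm, from 0 to 85.4, then the shift along the tool's x, y, z in mm, then the turn, a rotation vector about the tool's x, y, z in rad. A call has 1 to 8 rows; each row shifts and turns the commanded pose from where the row before left it, along the tool's axes as they then stand; what a row does not reach is not made up. A row lasts 1/8 s, in which the tool goes at most 62.5 mm and 10.7 degrees, less where a joint would pass 70% of its speed; a pose out of reach is approached as far as the arm can. A call is refused whole if a number of a shift passes 62.5 or a number of a turn 0.188, either way. A call with a gripper value outside its range is refused whole. The fingers move at their own pace and stop on an object; "newtons" is the grip in N (left out, the last holds). Time passes only in rows, so rows that do not move let the fingers close. It gives the time, the measured TCP pose, the force and the opening at its end, in the units of the state.
- get_state(): the state, without advancing time (a new reading comes with each control period).
- capture(name): name is "scene" or "top" or "wrist"; returns the picture (384x512x3 uint8, blue, green, red); there is no depth.
- get_calibration(name): a dict with "fov_y" (degrees; the focal length in pixels is half the picture's height over the tangent of half this angle, whatever the lens; pixels are square), "cx", "cy" (the principal point, pixels), "view" (4x4, takes a point from world to camera coordinates). Camera axes: x right, y down, z forward; pixel columns grow to the right and rows downward; lengths in m; the calibration is good to about 2 mm. A picture is of the moment at which its call begins: read the wrist's pose just before it. get_calibration takes no time and is no camera call; for the wrist camera it gives the pose at the moment of the call.
- finish_job(): hands the job in, once; it reports no verdict.
The state is a dict: "t": time; "joint_positions": joint angles; "joint_velocities": joint speeds; "joint_efforts": joint torques, N m; "position": TCP position; "tcp_rot": TCP orientation; "wrist_force": force on the tool from outside, world axes, zero at the start; "moment": the same for the moment, N m; "grip_width": finger opening in m.
Only numpy, scipy, OpenCV 4.12 (cv2) and the standard library are available. Lean on these libraries where they do the work, as an engineer would, in place of code of your own. Each camera call takes 0.05 s, during which the arm holds its last target. There are 200 camera calls.

TASK

The left hinge of the little blue weight chest has lost its pin. While the lid still stands open, take the loose pin from its white rest and slide it through the left hinge from the left until its collar is fully home; then break the folding stay at its knee and lower the lid fully shut without slamming it, leaving the pin home and the jar and beaker undisturbed.

Things in the scene. Friction and masses are not known exactly. Their poses are not given: they have to be found in the camera images.
- chest: Blue open steel box fixed to the bench, 180 (x) x 220 (y) x 100 mm high; origin at the centre of its underside, z up, -x its front (robot side), +y its left end. Two hinges share one line along y outside the far upper edge, at x=112, z=97 mm. The right hinge has its pin, so the left hinge's knuckles stay aligned at any lid angle.
- hinge_mouth (a point): Centre of the left hinge's outer (+y) opening, at x=112, y=108, z=97 mm from the chest's origin; chest's axes. Three steel tube knuckles, 22 mm long each, 19 mm outside, 11 mm bore, run along -y to 70 mm depth (2 mm gaps). The standing lid overhangs the opening 14 mm to the left from 20 mm up: an upright gripper would strike it, so lean the hand out to the left about 35 degrees.
- lid (a joint): White lid on the hinge line: 0 = standing open as found (80 degrees above shut, leaning a little to the front), 1.396 rad = shut. Stiff hinge (0.5 N m friction): once the stay is broken it stays where left and must be pushed all the way down. Plate 244 mm wide (y, centred), 8 mm thick, from 20 to 205 mm off the hinge line; shut, its upper face is 12 mm above the hinge line.
- lid_rim (a point): Middle of the lid's free edge, on its outer face (the rear face while open, the upper face when shut), 205 mm from the hinge line; its z axis is the outward normal of that face.
- stay (a joint): Knee of the folding two-bar steel stay (bars 81 mm) at the chest's right end: 0 = locked, slightly past straight, against its stop; 0.1 = straight; larger = broken (over 2 with the lid shut). While locked the lid cannot be lowered. It is broken by pushing the knee pad away from the robot and down, along (0.80, 0, -0.60) in the chest's axes.
- knee (a point): Centre of the knee's round steel pad (20 mm diameter, 40 mm long along y) jutting out to the right of the stay; locked, at x=45, y=-149, z=143 mm from the chest's origin. It passes straight after 4 mm of push and is well broken after 25 mm, the lid coming down a little. The lid stands close behind: push with the hand leaned back to the chest's front about 30 degrees.
- pin: Loose hinge pin, 60 g: origin at the centre of its collar's inner face, x towards its tip. Steel shaft 8 mm thick, 80 mm long, last 10 mm tapered to 3 mm; behind the origin a collar (17 mm diameter, 3 mm), then a black grip, x -3 to -43 mm, 12 mm thick (y), 20 mm high (z). Lies level, axis 50 mm above the bench. Home: origin at hinge_mouth, x along the chest's -y.
- pin_rest: White plastic rest, fixed: base 75 x 50 x 12 mm, two notched uprights 58 mm high that hold the pin's shaft, 10 mm slots open at the top; the pin's grip hangs free beyond its end. Origin at bench level below the pin's origin, x along the pin.
- jar: Bystander: jar with white cap, 64 mm diameter, 100 mm high, on the bench; origin under its centre.
- beaker: Bystander: glass beaker, 68 mm diameter, 90 mm high, on the bench; origin under its centre.
Mind the look-alikes: they are no part of the job. Of the things like the pin, leave any that is orange or red; of the rest the smaller one is meant.

How it is judged:
By the outcome, as a careful person would: the job done as asked, in the order asked, and still so for the second after the job is handed in, with the robot touching nothing.
It also fails if it takes over 72 s, if anything falls off the work surface, if the arm or the gripper's body presses on something with over 40 N, if the wrist force passes 120 N, or if a joint passes its speed limit or range.

## Working session

There is one attempt and no reset: what is moved stays moved. The work goes in short steps, Python scripts to look and compute and a tool call to move; the robot and the scene stay as the last step left them, time stands still between calls to the robot, and variables do not carry over. Pictures are saved under pics/ and viewed, about 8 in all and at most 12, crops included, and the job is handed in when it is done.

Besides the shell and the picture viewer there is one more tool, called as a command line: name --argument value ..., lists and objects as JSON in quotes. arm_command: Moves the arm, as the interface text tells. Its arguments: {"type":"object","properties":{"series":{"type":"array","items":{"type":"array"}},"newtons":{"type":"number"}},"required":["series"]}

```bash
ls; mkdir -p pics; python3 - <<'E'
from station import *
import cv2,numpy as np
a=capture("scene");b=capture("top")
cv2.imwrite("pics/s0.png",a);cv2.imwrite("pics/t0.png",b)
for n in("scene","top","wrist"):
    c=get_calibration(n);print(n,{k:(np.round(v,4).tolist()) for k,v in c.items()})
print(get_state())
E
```

```text
pics
scene {'fov_y': 51.3693, 'cx': 252.1756, 'cy': 190.8224, 'view': [[-0.8173, 0.5759, 0.0202, 0.5597], [0.3471, 0.5199, -0.7805, -0.0688], [-0.46, -0.6309, -0.6248, 1.5158], [0.0, 0.0, 0.0, 1.0]]}
top {'fov_y': 44.9116, 'cx': 255.9896, 'cy': 192.3849, 'view': [[0.0197, -0.9997, 0.0151, -0.0586], [-0.9891, -0.0217, -0.1459, 0.6674], [0.1462, -0.0121, -0.9892, 1.6586], [0.0, 0.0, 0.0, 1.0]]}
wrist {'fov_y': 69.2163, 'cx': 253.7559, 'cy': 190.439, 'view': [[-0.358, 0.9337, 0.0036, 0.6239], [0.8973, 0.343, 0.2779, -0.0367], [0.2582, 0.1027, -0.9606, 0.3797], [0.0, 0.0, 0.0, 1.0]]}
{'t': 0.1, 'joint_positions': array([-9.46404721e-01,  3.85501159e-01,  6.73882077e-03, -4.29716201e-04,
       -1.19400585e+00, -2.58589797e-01]), 'joint_velocities': array([ 0.00114622, -0.00230686,  0.00265604,  0.00139457, -0.00063406,
       -0.00132191]), 'joint_efforts': array([ 1.61556136e-05, -3.93319452e+01,  1.88929278e+01,  4.19797048e+00,
       -2.56563791e-03, -4.82641767e-07]), 'position': array([ 0.22337737, -0.58314937,  0.23030952]), 'tcp_rot': array([ 0.69515201, -0.12786478,  0.69549244,  0.12924608]), 'wrist_force': array([ 0.01309702, -1.18196303, -0.50283517]), 'moment': array([-0.00579802,  0.01334131,  0.0104825 ]), 'grip_width': 0.08501343336526347}
```

View pics/s0.png

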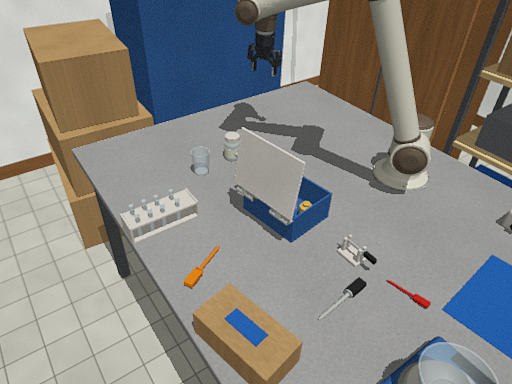

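View pics/t0.png

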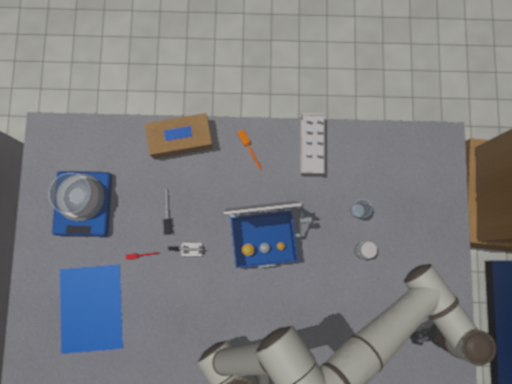

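The scene view shows the chest at about (285,205) with its lid standing, and the pin in its rest at (355,252). The red (410,293), orange (203,268) and larger black-handled (343,298) tools are look-alikes. In the top view the rest is at (190,249) with the grip to the left (173,248), and the chest is at (264,240). Next I'll zoom in.

```bash
python3 - <<'E'
import cv2,numpy as np
a=cv2.imread("pics/s0.png");b=cv2.imread("pics/t0.png")
A=cv2.resize(a[120:280,225:385],(400,400),interpolation=cv2.INTER_CUBIC)
A=cv2.resize(a[125:275,228:388],(800,750)[:2],interpolation=cv2.INTER_CUBIC)
B=cv2.resize(b[195:280,160:330],(800,400),interpolation=cv2.INTER_CUBIC)
A=cv2.resize(a[130:272,228:384],(640,583),interpolation=cv2.INTER_CUBIC)
cv2.imwrite("pics/s0c.png",A);cv2.imwrite("pics/t0c.png",B)
E
```

```text
(no output)
```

View pics/t0c.png

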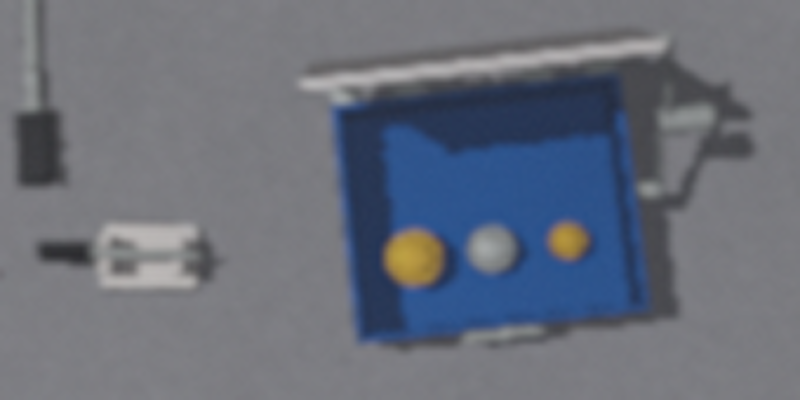

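The crop (scale 4.706, origin (160,195)) shows these features:
- **Chest rim:** corners at (335,105), (620,75), (648,310) and (360,340).
- **Pin:** grip from x=38 to 97 at y≈250, shaft along y≈255.
- **Rest:** base from (97,225) to (205,290).

```bash
cat > h.py <<'E'
import numpy as np,cv2
from station import *
from scipy.spatial.transform import Rotation as R
def Q(q): return R.from_quat(np.roll(q,-1))
def ray(c,u,v):
    f=192/np.tan(np.radians(c["fov_y"])/2);V=np.array(c["view"])
    d=V[:3,:3].T@np.array([(u-c["cx"])/f,(v-c["cy"])/f,1]);o=-V[:3,:3].T@V[:3,3];return o,d
def onz(c,u,v,z):
    o,d=ray(c,u,v);return o+d*(z-o[2])/d[2]
def tri(c1,p1,c2,p2):
    A=[];b=[]
    for c,p in((c1,p1),(c2,p2)):
        o,d=ray(c,*p);d=d/np.linalg.norm(d);P=np.eye(3)-np.outer(d,d);A.append(P);b.append(P@o)
    return np.linalg.lstsq(np.vstack(A),np.hstack(b),rcond=None)[0]
def proj(c,p):
    V=np.array(c["view"]);f=192/np.tan(np.radians(c["fov_y"])/2);q=V[:3,:3]@p+V[:3,3];return np.array([c["cx"]+f*q[0]/q[2],c["cy"]+f*q[1]/q[2]])
def tool(x,yhint):
    "rotation whose tool x is x, tool y nearest yhint"
    x=np.array(x,float)/np.linalg.norm(x);y=np.array(yhint,float);y-=x*(x@y);y/=np.linalg.norm(y)
    return R.from_matrix(np.c_[x,y,np.cross(x,y)])
def plan(p0,r0,p1,r1,n):
    "n rows of tool-frame shift (mm) and turn"
    w=(r0.inv()*r1).as_rotvec()/n;d=(np.array(p1)-p0)/n*1000
    rr=r0
    for i in range(n):
        print(i,np.round(rr.inv().apply(d),1).tolist(),np.round(w,4).tolist());rr=rr*R.from_rotvec(w)
def st():
    s=get_state();return s,s["position"],Q(s["tcp_rot"])
E
python3 - <<'E'
from h import *
c=get_calibration("top")
g=lambda x,y,z:onz(c,160+x/4.706-.4,195+y/4.706-.4,z)
P=[g(*p,.1) for p in((335,105),(620,75),(648,310),(360,340))]
for p in P:print(p.round(4))
m=np.mean(P,0);print("chest",m)
l=(P[0]-P[1]+P[3]-P[2]);print("yaw",np.arctan2(-l[0],l[1]),np.linalg.norm(P[0]-P[1]),np.linalg.norm(P[0]-P[3]))
print("grip end",g(38,250,.05),"base c",g(151,257,.012),"shaft",g(120,255,.05),g(190,256,.05), "base L",g(97,258,.012),g(205,256,.012))
s,p,r=st();print(p,r.as_matrix().round(3), get_calibration("wrist")["view"])
V=np.array(get_calibration("wrist")["view"]);o=-V[:3,:3].T@V[:3,3];print("cam in tool",r.inv().apply(o-p),r.inv().as_matrix()@V[:3,:3].T)
E
```

```text
[0.5714 0.0433 0.1   ]
[ 0.5987 -0.1709  0.1   ]
[ 0.4237 -0.1932  0.1   ]
[0.3975 0.02   0.1   ]
chest [ 0.49780826 -0.07518557  0.1       ]
yaw 0.12430837850129545 0.21591358260751023 0.17550707945477909
grip end [0.46002046 0.26939648 0.05      ] base c [0.45728459 0.18754148 0.012     ] shaft [0.45748109 0.20662677 0.05      ] [0.45779594 0.15311248 0.05      ] base L [0.45566131 0.22967313 0.012     ] [0.45890928 0.14537303 0.012     ]
[ 0.22337737 -0.58314937  0.23030952] [[-0.001 -0.358  0.934]
 [ 0.002  0.934  0.358]
 [-1.     0.002 -0.   ]] [[-0.35800296  0.93371356  0.00358672  0.62388779]
 [ 0.89730838  0.34297719  0.27785666 -0.03670647]
 [ 0.25820837  0.1026919  -0.96061585  0.37969041]
 [ 0.          0.          0.          1.        ]]
cam in tool [-0.14238156 -0.00050849 -0.07005689] [[-1.57824490e-03 -2.77970765e-01  9.60588238e-01]
 [ 9.99998636e-01  2.97517998e-05  1.65160557e-03]
 [-4.87677292e-04  9.60589534e-01  2.77970339e-01]]
```

View pics/s0c.png

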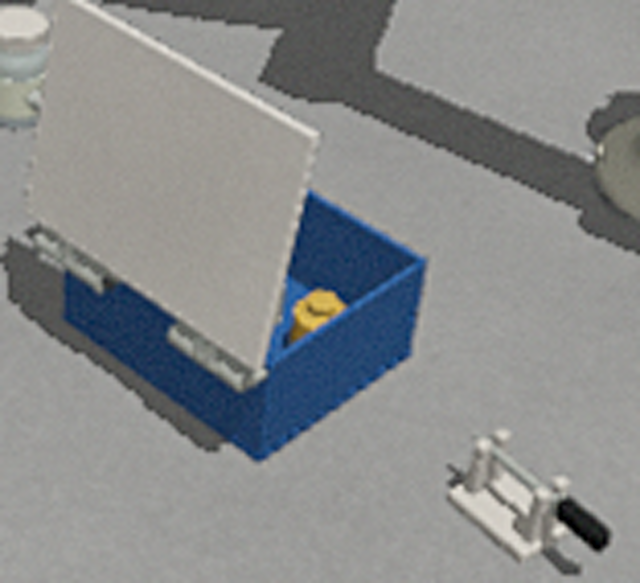

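The scene crop shows the lid standing at the chest's rear (away from the robot), the left hinge end near crop (258,378), and the pin level in its rest with the grip at (580,522). I have enough to move: first to a viewing pose above the pin, with the hand already leaned.

```bash
python3 - <<'E'
from h import *
s,p,r=st()
L=np.radians(38);x=np.array([0,-np.sin(L),-np.cos(L)])
rt=tool(x,[-1,0,0])
g=np.array([.459,.2265+.03,.05])
t=g+.019*x-.11*x
print(t,np.degrees((r.inv()*rt).magnitude()))
plan(p,r,t+[0,0,.0],rt,16)
E
```

```text
[0.459      0.31252519 0.12170898] 77.69427588506034
0 [6.9, 47.0, 33.8] [-0.0724, 0.0363, -0.025]
1 [4.4, 44.6, 37.3] [-0.0724, 0.0363, -0.025]
2 [1.9, 41.8, 40.5] [-0.0724, 0.0363, -0.025]
3 [-0.6, 38.8, 43.5] [-0.0724, 0.0363, -0.025]
4 [-3.2, 35.5, 46.1] [-0.0724, 0.0363, -0.025]
5 [-5.7, 32.0, 48.4] [-0.0724, 0.0363, -0.025]
6 [-8.3, 28.2, 50.3] [-0.0724, 0.0363, -0.025]
7 [-10.8, 24.3, 51.9] [-0.0724, 0.0363, -0.025]
8 [-13.2, 20.2, 53.0] [-0.0724, 0.0363, -0.025]
9 [-15.6, 16.0, 53.8] [-0.0724, 0.0363, -0.025]
10 [-17.9, 11.6, 54.2] [-0.0724, 0.0363, -0.025]
11 [-20.1, 7.2, 54.2] [-0.0724, 0.0363, -0.025]
12 [-22.2, 2.8, 53.8] [-0.0724, 0.0363, -0.025]
13 [-24.2, -1.7, 53.0] [-0.0724, 0.0363, -0.025]
14 [-26.0, -6.1, 51.8] [-0.0724, 0.0363, -0.025]
15 [-27.6, -10.4, 50.2] [-0.0724, 0.0363, -0.025]
```

arm_command --series '[[85, [-5, 47, 34], [-0.072, 0.036, -0.025]], [85, [-5, 45, 37], [-0.072, 0.036, -0.025]], [85, [-5, 42, 40], [-0.072, 0.036, -0.025]], [85, [-5, 39, 43], [-0.072, 0.036, -0.025]], [85, [-5, 36, 46], [-0.072, 0.036, -0.025]], [85, [-6, 32, 48], [-0.072, 0.036, -0.025]], [85, [-8, 28, 50], [-0.072, 0.036, -0.025]], [85, [-11, 24, 52], [-0.072, 0.036, -0.025]]]'

```text
t: 1.1
position: [0.3411, -0.1328, 0.2116]
tcp_rot: [0.534, -0.406, 0.705, 0.232]
wrist_force: [2.0, 0.0, 0.2]
grip_width: 0.0849
```

arm_command --series '[[85, [-13, 20, 53], [-0.072, 0.036, -0.025]], [85, [-16, 16, 54], [-0.072, 0.036, -0.025]], [85, [-18, 12, 54], [-0.072, 0.036, -0.025]], [85, [-20, 7, 54], [-0.072, 0.036, -0.025]], [85, [-22, 3, 54], [-0.072, 0.036, -0.025]], [85, [-24, -2, 53], [-0.072, 0.036, -0.025]], [85, [-26, -6, 52], [-0.072, 0.036, -0.025]], [85, [-10, -10, 40], [-0.072, 0.036, -0.025]]]'

```text
t: 2.1
position: [0.46, 0.2972, 0.1487]
tcp_rot: [-0.312, 0.636, -0.635, -0.309]
wrist_force: [-0.7, 0.4, 0.4]
grip_width: 0.0849
```

```bash
python3 - <<'E'
from h import *
import pickle
s,p,r=st();c=get_calibration("wrist");im=capture("wrist")
print(s["t"],p,r.as_matrix().round(3),s["joint_positions"].round(2))
cv2.imwrite("pics/w1.png",im);pickle.dump(c,open("w1.pkl","wb"))
L=np.radians(38);x=np.array([0,-np.sin(L),-np.cos(L)])
print(proj(c,np.array([.459,.2265,.05])))
plan(p,r,np.array([.459,.2265+.03,.05])-.08*x,tool(x,[-1,0,0]),4)
E
```

```text
2.1 [0.45996393 0.29719388 0.14870662] [[ 0.003 -1.     0.004]
 [-0.614  0.001  0.789]
 [-0.789 -0.005 -0.614]] [ 1.04  0.57 -0.19  0.32 -1.41 -1.19]
[255.69899905 189.28006207]
0 [5.7, 0.3, 7.2] [-0.001, 0.0005, 0.0008]
1 [5.7, 0.3, 7.2] [-0.001, 0.0005, 0.0008]
2 [5.7, 0.3, 7.2] [-0.001, 0.0005, 0.0008]
3 [5.7, 0.3, 7.2] [-0.001, 0.0005, 0.0008]
```

View pics/w1.png

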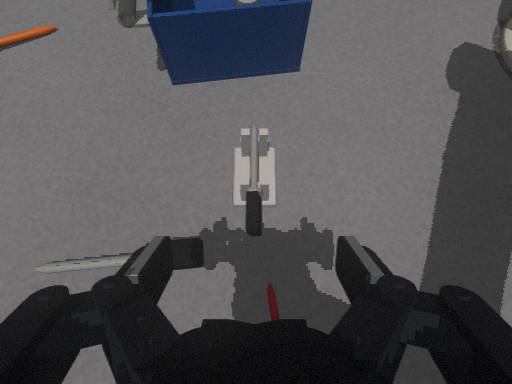

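The wrist view shows the pin in its rest: tip at about (254,126), collar at about (254,192), grip down to (254,234). It points away from the hand toward the chest side. The big look-alike's handle at (187,252) is near the left finger, so I'll close partway before descending.

```bash
python3 - <<'E'
from h import *
import pickle
c=pickle.load(open("w1.pkl","rb"));im=cv2.imread("pics/w1.png");hsv=cv2.cvtColor(im,cv2.COLOR_BGR2GRAY)
for v in range(184,240,4):
    u=np.where(hsv[v,235:275]<55)[0]+235; print(v,u.min() if len(u) else None,u.max() if len(u) else None,end='; ')
print("\ntip",onz(c,254.5,125,.05),"collar",onz(c,254,192,.054),"end hi",onz(c,254,234,.06),"end lo",onz(c,254,234,.04))
print("base",onz(c,234,205,.012),onz(c,275,204,.012),onz(c,236,148,.012),onz(c,273,147,.012))
s,p,r=st()
E
```

```text
184 None None; 188 None None; 192 247 257; 196 246 259; 200 247 260; 204 247 260; 208 247 261; 212 247 261; 216 246 261; 220 246 261; 224 246 261; 228 246 261; 232 246 261; 236 251 258; 
tip [0.46004872 0.15133092 0.05      ] collar [0.46066433 0.23093604 0.054     ] end hi [0.46068948 0.2733935  0.06      ] end lo [0.4607562  0.26886051 0.04      ]
base [0.48297116 0.22992874 0.012     ] [0.43753073 0.22886287 0.012     ] [0.48240359 0.15759749 0.012     ] [0.43784036 0.15636668 0.012     ]
```

```bash
python3 - <<'E'
from h import *
s,p,r=st()
L=np.radians(38);x=np.array([0,-np.sin(L),-np.cos(L)]);rt=tool(x,[-1,0,0])
g=np.array([.4605,.258,.05])+.019*x
plan(p,r,g-.06*x,rt,3);plan(g-.06*x,rt,g,rt,3)
E
```

```text
0 [19.9, 0.2, 8.4] [0.0004, -0.0003, 0.0017]
1 [19.9, 0.1, 8.3] [0.0004, -0.0003, 0.0017]
2 [19.9, 0.1, 8.3] [0.0004, -0.0003, 0.0017]
0 [20.0, 0.0, 0.0] [0.0, 0.0, 0.0]
1 [20.0, 0.0, 0.0] [0.0, 0.0, 0.0]
2 [20.0, 0.0, 0.0] [0.0, 0.0, 0.0]
```

arm_command --series '[[35, [20, 0.2, 8.3], [0, 0, 0.002]], [35, [20, 0, 8.3], [0, 0, 0.002]], [35, [20, 0, 8.3], [0, 0, 0.002]], [35, [20, 0, 0], [0, 0, 0]], [35, [20, 0, 0], [0, 0, 0]], [35, [20, 0, 0], [0, 0, 0]], [35, [0, 0, 0], [0, 0, 0]]]' --newtons 60

```text
t: 3.02
position: [0.4581, 0.2384, 0.0384]
tcp_rot: [0.31, -0.632, 0.639, 0.309]
wrist_force: [-0.2, -0.6, 0.2]
grip_width: 0.0346
```

```bash
python3 - <<'E'
from h import *
s,p,r=st();print(p,s["grip_width"]);cv2.imwrite("pics/w2.png",capture("wrist"))
x=r.as_matrix()[:,0];print("grasp",p-.019*x)
E
```

```text
[0.45806377 0.23842859 0.03842428] 0.03455625192925523
grasp [0.45821809 0.25014343 0.05338218]
```

View pics/w2.png

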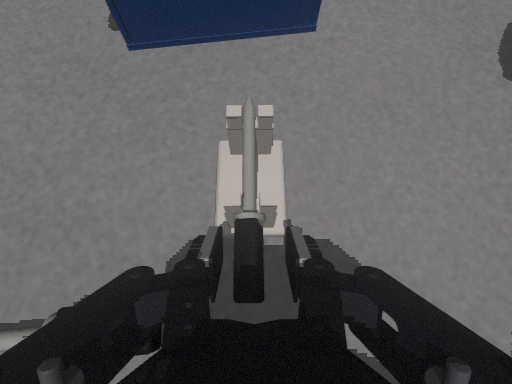

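The view shows the fingers straddling the grip, with the pin axis at u≈249 and the finger centre at about 253. The hand is 2–3 mm off sideways and 8 mm too far forward, so I'll correct that and close.

```bash
python3 - <<'E'
from h import *
s,p,r=st()
L=np.radians(38);x=np.array([0,-np.sin(L),-np.cos(L)]);rt=tool(x,[-1,0,0])
plan(p,r,np.array([.4605,.257,.05])+.019*x,rt,1)
E
```

```text
0 [-0.2, -1.6, 6.9] [-0.007, 0.0008, -0.0061]
```

arm_command --series '[[35, [-0.2, -1.8, 7], [-0.007, 0, -0.006]], [35, [0, 0, 0], [0, 0, 0]], [0, [0, 0, 0], [0, 0, 0]], [0, [0, 0, 0], [0, 0, 0]], [0, [0, 0, 0], [0, 0, 0]], [0, [0, 0, 0], [0, 0, 0]]]' --newtons 60

```text
t: 3.82
position: [0.4608, 0.246, 0.0353]
tcp_rot: [-0.311, 0.635, -0.635, -0.31]
wrist_force: [-0.9, 0.9, 1.1]
grip_width: 0.0111
```

```bash
python3 - <<'E'
from h import *
s,p,r=st();print(p,r.as_matrix().round(3),s["grip_width"],s["wrist_force"]);x=r.as_matrix()[:,0];print("grasp",p-.019*x)
E
```

```text
[0.4608445  0.24603206 0.03533372] [[ 0.001 -1.     0.   ]
 [-0.614 -0.     0.789]
 [-0.789 -0.001 -0.614]] 0.011070512686854635 [-0.8783775   0.92931765  1.0976842 ]
grasp [0.46082519 0.25769566 0.05033239]
```

Gripped at 11 mm. Next I'll lift and stage the pin to the left of the hinge.

```bash
cat >> h.py <<'E'
YAW=0.124
C=np.array([.498,-.0752,0.])
def ch(v): return C+R.from_rotvec([0,0,YAW]).apply(np.array(v)/1000)
def chd(v): return R.from_rotvec([0,0,YAW]).apply(v)
LEAN=np.radians(38)
def pinrot(lean=LEAN): return tool(chd([0,-np.sin(lean),-np.cos(lean)]),chd([-1,0,0]))
def pintcp(o,back=.0285): # TCP for pin origin o
    rt=pinrot();return o+chd([0,back,0])+.019*rt.as_matrix()[:,0]
E
python3 - <<'E'
from h import *
s,p,r=st()
print(ch([112,108,97]))
up=p+[0,0,.07]
plan(p,r,up,r,3)
plan(up,r,pintcp(ch([112,108+115,97])),pinrot(),5)
E
```

```text
[0.59578234 0.0458232  0.097     ]
0 [-18.4, -0.0, -14.3] [0.0, 0.0, 0.0]
1 [-18.4, -0.0, -14.3] [0.0, 0.0, 0.0]
2 [-18.4, -0.0, -14.3] [0.0, 0.0, 0.0]
0 [12.2, -23.7, -8.1] [-0.0196, 0.0004, -0.015]
1 [12.6, -23.4, -8.6] [-0.0196, 0.0004, -0.015]
2 [12.9, -23.0, -9.0] [-0.0196, 0.0004, -0.015]
3 [13.3, -22.6, -9.4] [-0.0196, 0.0004, -0.015]
4 [13.6, -22.2, -9.9] [-0.0196, 0.0004, -0.015]
```

arm_command --series '[[0, [-18.4, 0, -14.3], [0, 0, 0]], [0, [-18.4, 0, -14.3], [0, 0, 0]], [0, [-18.4, 0, -14.3], [0, 0, 0]], [0, [12.2, -23.7, -8.1], [-0.0196, 0, -0.015]], [0, [12.6, -23.4, -8.6], [-0.0196, 0, -0.015]], [0, [12.9, -23, -9], [-0.0196, 0, -0.015]], [0, [13.3, -22.6, -9.4], [-0.0196, 0, -0.015]], [0, [13.6, -22.2, -9.9], [-0.0196, 0, -0.015]]]'

```text
t: 4.82
position: [0.5798, 0.1758, 0.0812]
tcp_rot: [-0.29, 0.673, -0.595, -0.33]
wrist_force: [0.2, 0.4, -0.5]
grip_width: 0.011
```

```bash
python3 - <<'E'
from h import *
import pickle
s,p,r=st();c=get_calibration("wrist");w=capture("wrist");a=capture("scene");b=capture("top")
pickle.dump((c,p,r),open("w3.pkl","wb"))
for n,i in(("w3",w),("s3",a),("t3",b)):cv2.imwrite(f"pics/{n}.png",i)
print(s["t"],p,pintcp(ch([112,223,97])),s["wrist_force"],s["grip_width"])
m=ch([112,108,97])
cs,ct=get_calibration("scene"),get_calibration("top")
us=proj(cs,m);ut=proj(ct,m);uw=proj(c,m);print("mouth proj",us,ut,uw)
def crop(im,u,w,h,k):
    x,y=int(u[0])-w//2,int(u[1])-h//2;print(x,y,k);return cv2.resize(im[y:y+h,x:x+w],None,fx=k,fy=k,interpolation=cv2.INTER_CUBIC)
A=crop(a,us+[20,0],100,75,4);B=crop(b,ut-[10,0],100,75,4)
cv2.imwrite("pics/c3.png",np.vstack([np.hstack([A,B]),crop(w,(256,90),160,60,5)]))
E
```

```text
4.825 [0.57981293 0.17578191 0.08117336] [0.57948069 0.17661363 0.0820278 ] [ 0.15417494  0.39932982 -0.46702903] 0.010983835521257857
mouth proj [287.21418997 220.64831023] [230.30124914 210.14007064] [255.11954062  44.84698792]
257 183 4
170 173 4
176 60 5
```

View pics/c3.png

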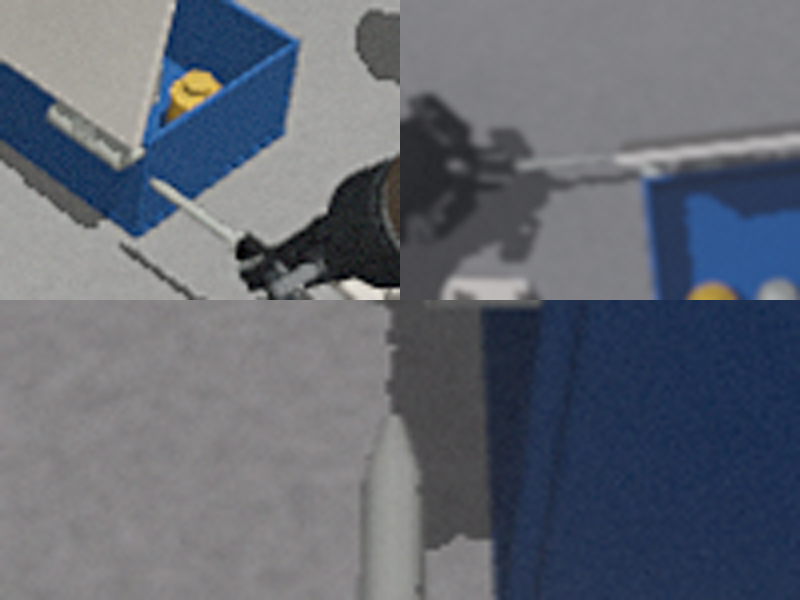

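The scene crop shows the pin level, tip at (152,181), just left of and below the knuckle end at (137,157). The wrist crop shows the tip at (390,415). I also need the hinge in the wrist view.

```bash
python3 - <<'E'
import cv2
w=cv2.imread("pics/w3.png");cv2.imwrite("pics/w3c.png",cv2.resize(w[0:150,190:340],None,fx=4,fy=4,interpolation=cv2.INTER_CUBIC))
E
```

```text
(no output)
```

View pics/w3c.png

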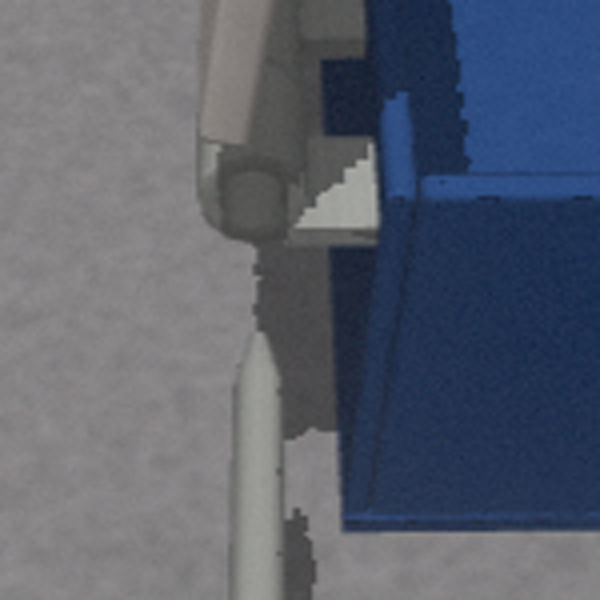

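The hinge mouth is clearly visible at crop (252,205), about pixel (253,51), and the pin tip is at (260,333), about pixel (255,83). The chest's left wall edges run horizontal in the image, so the yaw is right.

```bash
python3 - <<'E'
from h import *
import pickle
c,p,r=pickle.load(open("w3.pkl","rb"));cs=get_calibration("scene")
inv=lambda q:R.from_rotvec([0,0,-YAW]).apply(q-C)*1000
o=lambda u,v:190+(u+.5)/4-.5
z=p[2]+.019*.788-.0003
for n,u,v,h in(("mouth",252.5,205,.097),("mouthlow",252,238,.0875),("tip",260,333,z),("shaft",258,560,z),("wallL",343,530,0),("wallR",600,530,0),("rearleft rim",405,190,.1)):
    print(n,inv(onz(c,o(u,0),(v+.5)/4-.5,h)).round(1))
print("z pin",z)
m=inv(tri(c,(o(252.5,0),205/4),cs,(257+137/4,183+157/4)));print("tri mouth",m.round(1))
t=inv(tri(c,(o(260,0),333/4),cs,(257+152/4,183+181/4)));print("tri tip",t.round(1))
s,p,r=st();print("tcp chest",inv(p))
E
```

```text
mouth [113.6 113.5  97. ]
mouthlow [113.7 110.7  87.5]
tip [112.3 139.9  95.8]
shaft [112.6 182.3  95.8]
wallL [ 91.2 113.7   0. ]
wallR [ 27.  113.6   0. ]
rearleft rim [ 88.2 113.5 100. ]
z pin 0.09584535977727594
tri mouth [113.9 124.6 105.2]
tri tip [112.7 139.2  92.2]
tcp chest [111.53684251 238.34954441  80.96555839]
```

```bash
sed -i 's/^C=.*/C=np.array([.4991,-.0715,0.])/' h.py; python3 - <<'E'
from h import *
import pickle
c,p,r=pickle.load(open("w3.pkl","rb"));cs=get_calibration("scene")
k=lambda q:((proj(cs,q)-[257,183])*4).round(1)
print("mouth",k(ch([112,108,97])),"tip",k(ch([111,136.5,95.8])),"rear-left rim corner",k(ch([90,110,100])),"bottom corner",k(ch([90,110,0])),"front-left rim",k(ch([-90,110,100])),"lid corner",k(ch([112-3.5+11.8-8,122,97+19.7])))
s,p,r=st()
pl=pintcp(ch([112,223,97.0]));print(p,pl)
t1=ch([112,108+74,97.3]);plan(p,r,pintcp(t1),pinrot(),3)
E
```

```text
mouth [122.9 154.1] tip [152.8 175.4] rear-left rim corner [146.2 138.8] bottom corner [135.1 235.4] front-left rim [303.1  36.9] lid corner [139.1 144.1]
[0.57920078 0.17511461 0.08096556] [0.58058069 0.18031363 0.0820278 ]
0 [7.0, -0.7, -9.7] [-0.0003, 0.0005, -0.001]
1 [7.0, -0.7, -9.7] [-0.0003, 0.0005, -0.001]
2 [7.0, -0.7, -9.7] [-0.0003, 0.0005, -0.001]
```

The corrected chest pose reprojects well: the bottom corner is predicted at (135,235) and seen at (137,235). Inserting the tip gently now.

arm_command --series '[[0, [7, -0.7, -9.9], [0, 0, -0.001]], [0, [7, -0.7, -9.9], [0, 0, -0.001]], [0, [7, -0.7, -9.9], [0, 0, -0.001]], [0, [0, 0, 0], [0, 0, 0]]]'

```text
t: 5.48
position: [0.5856, 0.1395, 0.0837]
tcp_rot: [-0.291, 0.674, -0.594, -0.329]
wrist_force: [-0.1, -0.1, -0.3]
grip_width: 0.0109
```

```bash
python3 - <<'E'
from h import *
import pickle
s,p,r=st();c=get_calibration("wrist");w=capture("wrist")
t1=ch([112,108+74,97.3]);print(s["wrist_force"],p,(p-pintcp(t1))*1000)
cv2.imwrite("pics/w4.png",np.hstack([cv2.resize(w[0:150,200:320],None,fx=4,fy=4,interpolation=cv2.INTER_CUBIC)]))
plan(pintcp(t1),pinrot(),pintcp(ch([112,108+54,97.3])),pinrot(),2)
E
```

```text
[-0.05922361 -0.12822369 -0.33540565] [0.58562237 0.13949241 0.08365328] [-0.02930179 -0.1360238   1.32548853]
0 [6.2, -0.0, -7.9] [0.0, 0.0, 0.0]
1 [6.2, -0.0, -7.9] [0.0, 0.0, 0.0]
```

View pics/w4.png

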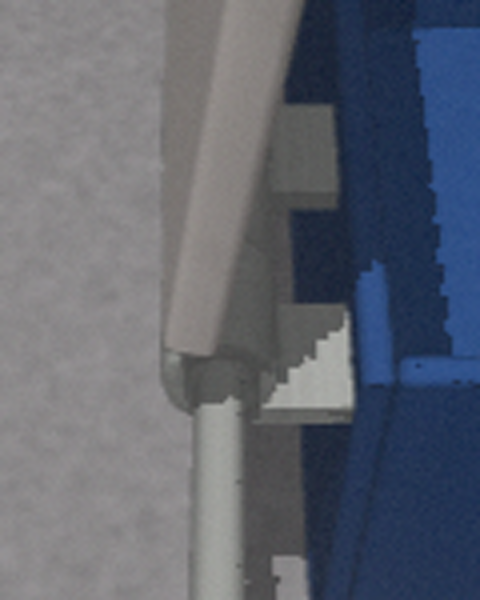

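The shaft (centre u 217) runs into the knuckle (centre about 218) with no force, so it is aligned. Pushing on.

arm_command --series '[[0, [6.2, 0, -7.9], [0, 0, 0]], [0, [6.2, 0, -7.9], [0, 0, 0]], [0, [0, 0, 0], [0, 0, 0]]]'

```text
t: 5.9
position: [0.5882, 0.1197, 0.0833]
tcp_rot: [-0.291, 0.674, -0.594, -0.329]
wrist_force: [0.0, 0.0, -0.1]
grip_width: 0.011
```

```bash
python3 - <<'E'
from h import *
s,p,r=st();t=ch([112,108+54,97.3]);d=R.from_rotvec([0,0,-YAW])
print(s["t"],d.apply(s["wrist_force"]),s["moment"],d.apply(p-pintcp(t))*1000,(r.inv()*pinrot()).as_rotvec())
E
```

```text
5.9 [ 0.02466437  0.02260226 -0.07332184] [1.40686613 0.1600951  0.02825359] [ 0.02264499 -0.12549183  0.94257921] [-0.00050978  0.00157242  0.001352  ]
```

arm_command --series '[[0, [6.2, 0, -7.9], [0, 0, 0]], [0, [6.2, 0, -7.9], [0, 0, 0]], [0, [6.2, 0, -7.9], [0, 0, 0]], [0, [0, 0, 0], [0, 0, 0]]]'

```text
t: 6.4
position: [0.592, 0.0897, 0.0832]
tcp_rot: [-0.291, 0.674, -0.594, -0.329]
wrist_force: [0.2, 0.6, -0.9]
grip_width: 0.0108
```

arm_command --series '[[0, [6.2, 0, -7.9], [0, 0, 0]], [0, [3.1, 0, -3.9], [0, 0, 0]], [0, [0, 0, 0], [0, 0, 0]]]'

```text
t: 6.78
position: [0.594, 0.0755, 0.0831]
tcp_rot: [-0.291, 0.674, -0.594, -0.329]
wrist_force: [0.2, 0.2, 0.2]
grip_width: 0.0106
```

```bash
python3 - <<'E'
from h import *
s,p,r=st();t=ch([112,108+9,97.3]);d=R.from_rotvec([0,0,-YAW])
print(s["t"],d.apply(s["wrist_force"]),d.apply(p-pintcp(t))*1000,(r.inv()*pinrot()).as_rotvec())
w=capture("wrist");cv2.imwrite("pics/w5.png",cv2.resize(w[40:240,170:350],None,fx=3,fy=3,interpolation=cv2.INTER_CUBIC))
E
```

```text
6.775 [0.20752029 0.18057271 0.15618485] [0.33254052 0.29423056 0.77347646] [-0.00026657  0.00185444  0.00209058]
```

View pics/w5.png

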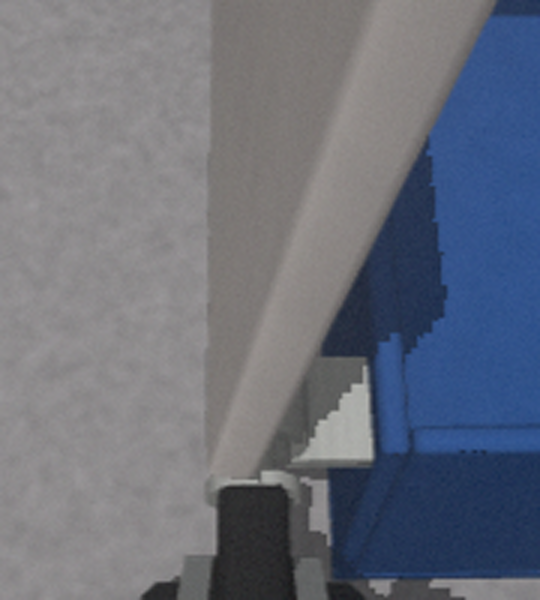

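The pin is nearly in: the collar edge is at crop (255,482), next to the knuckle end. I'll finish slowly until I feel contact.

arm_command --series '[[0, [1.8, 0, -2.4], [0, 0, 0]], [0, [1.8, 0, -2.4], [0, 0, 0]], [0, [0, 0, 0], [0, 0, 0]]]'

```text
t: 7.2
position: [0.5947, 0.0698, 0.0832]
tcp_rot: [-0.291, 0.674, -0.594, -0.329]
wrist_force: [-0.0, 0.3, -0.6]
grip_width: 0.0111
```

arm_command --series '[[0, [1.2, 0, -1.6], [0, 0, 0]], [0, [0, 0, 0], [0, 0, 0]]]'

```text
t: 7.45
position: [0.5952, 0.0686, 0.0832]
tcp_rot: [-0.292, 0.674, -0.593, -0.329]
wrist_force: [-1.1, 2.5, -1.1]
grip_width: 0.0109
```

arm_command --series '[[0, [0.6, 0, -0.8], [0, 0, 0]], [0, [0, 0, 0], [0, 0, 0]]]'

```text
t: 7.7
position: [0.5953, 0.0686, 0.0832]
tcp_rot: [-0.292, 0.674, -0.593, -0.329]
wrist_force: [-4.0, 6.4, 0.6]
grip_width: 0.011
```

arm_command --series '[[0, [1.2, 0, -1.6], [0, 0, 0]], [0, [0, 0, 0], [0, 0, 0]]]'

```text
t: 7.95
position: [0.5957, 0.0685, 0.0831]
tcp_rot: [-0.293, 0.675, -0.591, -0.33]
wrist_force: [-8.9, 13.3, 1.5]
grip_width: 0.0112
```

```bash
python3 - <<'E'
from h import *
s,p,r=st();t=ch([112,108,97.3]);d=R.from_rotvec([0,0,-YAW])
print(s["t"],d.apply(s["wrist_force"]),d.apply(p-pintcp(t))*1000)
w=capture("wrist");a=capture("scene")
cv2.imwrite("pics/w6.png",np.hstack([cv2.resize(w[150:250,200:300],None,fx=4,fy=4,interpolation=cv2.INTER_CUBIC),cv2.resize(a[190:260,255:325],(400,400),interpolation=cv2.INTER_CUBIC)]))
E
```

```text
7.95 [-7.23212361 14.25442688  1.53572182] [1.22013393 2.19038612 0.72359763]
```

View pics/w6.png

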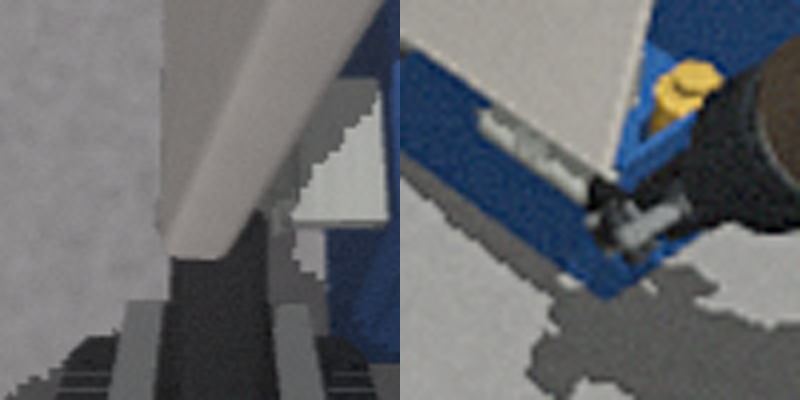

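Contact is firm at 14 N, with the collar up against the bracket plane and the grip under the lid overhang. I'll relax, release, back off along the tool and check.

arm_command --series '[[0, [-1.5, 0, 2], [0, 0, 0]], [40, [0, 0, 0], [0, 0, 0]], [40, [0, 0, 0], [0, 0, 0]], [40, [-20, 0, 0], [0, 0, 0]], [40, [-30, 0, 5], [0, 0, 0]], [40, [-30, 0, 20], [0, 0, 0]], [40, [-30, 0, 20], [0, 0, 0]], [40, [0, 0, 0], [0, 0, 0]]]'

```text
t: 9.05
position: [0.5829, 0.1719, 0.1433]
tcp_rot: [-0.292, 0.675, -0.592, -0.329]
wrist_force: [0.4, 0.5, 0.3]
grip_width: 0.0403
```

```bash
python3 - <<'E'
from h import *
import pickle
s,p,r=st();c=get_calibration("wrist");w=capture("wrist");a=capture("scene");pickle.dump((c,p,r),open("w7.pkl","wb"))
m=ch([112,108,97]);u=proj(c,m).astype(int);print(p,u,proj(get_calibration("scene"),m))
cv2.imwrite("pics/w7f.png",w)
x,y=max(u[0]-50,0),max(u[1]-50,0);print(x,y)
cv2.imwrite("pics/w7.png",np.hstack([cv2.resize(w[y:y+100,x:x+100],(400,400),interpolation=cv2.INTER_CUBIC),cv2.resize(a[190:260,255:325],(400,400),interpolation=cv2.INTER_CUBIC)]))
E
```

```text
[0.58289242 0.17194201 0.14333649] [256 111] [287.72863439 221.52285739]
206 61
```

View pics/w7.png

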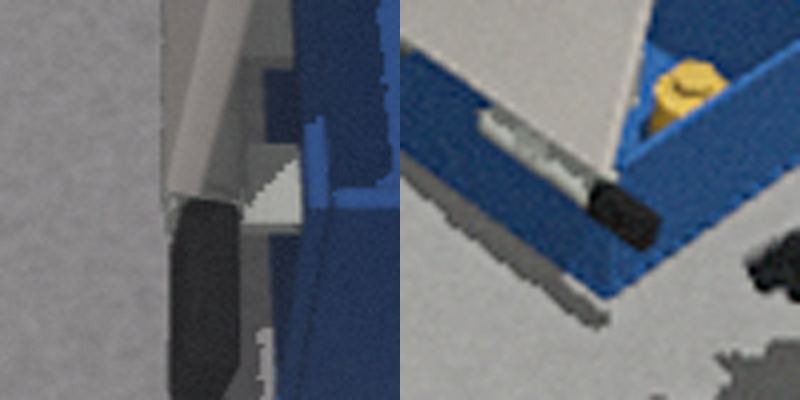

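I've now viewed 12 pictures; the last shows the collar seated against the knuckle and the grip hanging free. From here I check numerically. To confirm the pin is fully home, I'll press its grip end axially with closed fingers, which should stop at chest y ≈ 151.

```bash
cat >> h.py <<'E'
def inv(q): return R.from_rotvec([0,0,-YAW]).apply(q-C)*1000
E
python3 - <<'E'
from h import *
import pickle
s,p,r=st();c,_,_=pickle.load(open("w7.pkl","rb"))
g=cv2.cvtColor(cv2.imread("pics/w7f.png"),cv2.COLOR_BGR2GRAY)
for u in(252,256,260):
    v=np.where(g[90:220,u]<50)[0]+90;print(u,v.min(),v.max(),inv(onz(c,u,v.max(),.087)),inv(onz(c,u,v.max(),.097)))
a=p;b=ch([112,172,91]);e=ch([112,164,91])
print(inv(p));plan(a,r,b,pinrot(),3);plan(b,pinrot(),e,pinrot(),2)
E
```

```text
252 112 160 [115.90908198 150.60917862  87.        ] [115.77345523 155.88848428  97.        ]
256 111 161 [112.48160768 151.56283328  87.        ] [112.50765444 156.79715518  97.        ]
260 112 161 [109.06107868 151.55508434  87.        ] [109.24847133 156.78977175  97.        ]
[111.802824   228.60612753 142.16169731]
0 [25.0, -0.0, -4.4] [0.0001, 0.0005, 0.0005]
1 [25.1, -0.0, -4.4] [0.0001, 0.0005, 0.0005]
2 [25.1, -0.1, -4.4] [0.0001, 0.0005, 0.0005]
0 [2.5, -0.0, -3.2] [0.0, 0.0, 0.0]
1 [2.5, -0.0, -3.2] [0.0, 0.0, 0.0]
```

The grip end measures 151.2 mm against 151 nominal. A light press will confirm it.

arm_command --series '[[0, [0, 0, 0], [0, 0, 0]], [0, [0, 0, 0], [0, 0, 0]], [0, [25, 0, -4.4], [0, 0, 0]], [0, [25, 0, -4.4], [0, 0, 0]], [0, [25, 0, -4.4], [0, 0, 0]], [0, [2.5, 0, -3.2], [0, 0, 0]], [0, [2.5, 0, -3.2], [0, 0, 0]], [0, [0, 0, 0], [0, 0, 0]]]'

```text
t: 10.15
position: [0.5908, 0.1062, 0.0921]
tcp_rot: [-0.292, 0.674, -0.593, -0.329]
wrist_force: [0.2, -0.5, 0.7]
grip_width: 0.0002
```

arm_command --series '[[0, [1.2, 0, -1.6], [0, 0, 0]], [0, [1.2, 0, -1.6], [0, 0, 0]], [0, [0, 0, 0], [0, 0, 0]]]'

```text
t: 10.52
position: [0.5908, 0.1018, 0.0915]
tcp_rot: [-0.291, 0.674, -0.594, -0.329]
wrist_force: [0.9, -0.9, 0.3]
grip_width: 0.0002
```

```bash
python3 - <<'E'
from h import *
s,p,r=st();print(inv(p),s["wrist_force"],s["grip_width"],s["t"])
E
```

```text
[112.38399688 160.60022348  91.48828457] [ 0.88950414 -0.85220613  0.3391516 ] 0.00016329530863366844 10.525
```

Not touching yet; continuing.

arm_command --series '[[0, [1.2, 0, -1.6], [0, 0, 0]], [0, [0, 0, 0], [0, 0, 0]]]'

```text
t: 10.78
position: [0.5911, 0.0998, 0.0914]
tcp_rot: [-0.291, 0.674, -0.594, -0.329]
wrist_force: [-0.1, 0.8, 0.1]
grip_width: 0.0001
```

arm_command --series '[[0, [1.2, 0, -1.6], [0, 0, 0]], [0, [0, 0, 0], [0, 0, 0]]]'

```text
t: 11.02
position: [0.5919, 0.0996, 0.0912]
tcp_rot: [-0.292, 0.675, -0.592, -0.33]
wrist_force: [-2.3, 5.4, -0.5]
grip_width: 0.0003
```

arm_command --series '[[0, [1.2, 0, -1.6], [0, 0, 0]], [0, [0, 0, 0], [0, 0, 0]]]'

```text
t: 11.28
position: [0.5925, 0.0996, 0.0911]
tcp_rot: [-0.294, 0.675, -0.591, -0.33]
wrist_force: [-5.4, 11.2, -0.0]
grip_width: -0.0003
```

arm_command --series '[[0, [1.2, 0, -1.6], [0, 0, 0]], [0, [0, 0, 0], [0, 0, 0]]]'

```text
t: 11.52
position: [0.593, 0.0994, 0.091]
tcp_rot: [-0.295, 0.675, -0.59, -0.331]
wrist_force: [-7.7, 17.2, 1.9]
grip_width: 0.0006
```

Hard stop at the expected place under 17 N: the pin is home. Now over the front of the lid to the knee, with the hand leaned back to the front.

```bash
cat >> h.py <<'E'
KR=tool(chd([.5,0,-.8660254]),chd([0,1,0]))
U=np.array([.8,0,-.6]);P=np.array([45,-157,143.]);KX=np.array([.5,0,-.866])
E
python3 - <<'E'
from h import *
s,p,r=st()
w1=ch(inv(p)+[0,45,25]);w2=ch([-40,110,230]);w3=ch(P-10*KX-35*U)
rv=(r.inv()*KR).as_rotvec();r2=r*R.from_rotvec(rv*.5);print(np.linalg.norm(rv),inv(w3))
plan(p,r,w1,r,2);plan(w1,r,w2,r2,5);print();plan(w2,r2,w3,KR,6)
E
```

```text
1.88535711483929 [  12.   -157.    172.66]
0 [-23.6, -0.3, 10.3] [0.0, 0.0, 0.0]
1 [-23.6, -0.3, 10.3] [0.0, 0.0, 0.0]
0 [-7.2, 30.8, -28.6] [0.165, -0.0905, 0.0113]
1 [-9.6, 25.9, -32.5] [0.165, -0.0905, 0.0113]
2 [-12.4, 20.4, -35.3] [0.165, -0.0905, 0.0113]
3 [-15.5, 14.6, -37.0] [0.165, -0.0905, 0.0113]
4 [-18.8, 8.6, -37.3] [0.165, -0.0905, 0.0113]

0 [20.3, -33.9, -24.2] [0.1375, -0.0754, 0.0094]
1 [18.2, -37.2, -20.8] [0.1375, -0.0754, 0.0094]
2 [16.4, -39.9, -16.8] [0.1375, -0.0754, 0.0094]
3 [15.0, -42.1, -12.3] [0.1375, -0.0754, 0.0094]
4 [13.8, -43.6, -7.5] [0.1375, -0.0754, 0.0094]
5 [13.0, -44.4, -2.4] [0.1375, -0.0754, 0.0094]
```

arm_command --series '[[0, [-23.6, 0, 10.3], [0, 0, 0]], [0, [-23.6, 0, 10.3], [0, 0, 0]], [0, [-7, 30.8, -28.6], [0.16, -0.088, 0.011]], [0, [-9.6, 26, -32.5], [0.16, -0.088, 0.011]], [0, [-12.4, 20.4, -35.3], [0.16, -0.088, 0.011]], [0, [-15.5, 14.6, -37], [0.16, -0.088, 0.011]], [0, [-18.8, 8.6, -37.3], [0.16, -0.088, 0.011]], [0, [0, 0, 0], [0, 0, 0]]]'

```text
t: 12.52
position: [0.444, 0.0268, 0.2356]
tcp_rot: [0.642, -0.405, 0.614, 0.216]
wrist_force: [-0.3, 0.7, -0.2]
grip_width: 0.0001
```

```bash
python3 - <<'E'
from h import *
s,p,r=st();print(inv(p),s["joint_positions"].round(2))
w3=ch(P-10*KX-35*U);plan(p,r,w3,KR,7)
E
```

```text
[-42.4686089  104.40375932 235.57397334] [ 0.61  0.01 -0.61  0.33 -0.98 -1.45]
0 [18.5, -28.1, -20.0] [0.1205, -0.0671, 0.0092]
1 [17.0, -30.6, -17.7] [0.1205, -0.0671, 0.0092]
2 [15.6, -32.7, -15.0] [0.1205, -0.0671, 0.0092]
3 [14.4, -34.5, -11.9] [0.1205, -0.0671, 0.0092]
4 [13.3, -35.8, -8.6] [0.1205, -0.0671, 0.0092]
5 [12.6, -36.8, -5.1] [0.1205, -0.0671, 0.0092]
6 [12.0, -37.3, -1.5] [0.1205, -0.0671, 0.0092]
```

arm_command --series '[[0, [18.5, -28.1, -20], [0.12, -0.067, 0.009]], [0, [17, -30.6, -17.7], [0.12, -0.067, 0.009]], [0, [15.6, -32.7, -15], [0.12, -0.067, 0.009]], [0, [14.4, -34.5, -11.9], [0.12, -0.067, 0.009]], [0, [13.3, -35.8, -8.6], [0.12, -0.067, 0.009]], [0, [12.6, -36.8, -5.1], [0.12, -0.067, 0.009]], [0, [12, -37.3, -1.5], [0.12, -0.067, 0.009]], [0, [0, 0, 0], [0, 0, 0]]]'

```text
t: 13.52
position: [0.5327, -0.227, 0.1686]
tcp_rot: [0.862, -0.033, 0.503, 0.052]
wrist_force: [-0.4, -0.1, 0.6]
grip_width: -0.0003
```

```bash
python3 - <<'E'
from h import *
s,p,r=st();c=get_calibration("wrist");w=capture("wrist");cv2.imwrite("pics/w8.png",w)
print(s["t"],inv(p),s["joint_positions"].round(2),(r.inv()*KR).as_rotvec().round(4))
k=ch([45,-149,143]);print("proj",proj(c,k),proj(c,ch([45,-169,143])),proj(c,ch([45,-129,143])))
# look numerically near the pad: dump coarse gray
g=cv2.cvtColor(w,cv2.COLOR_BGR2GRAY);u,v=proj(c,k).astype(int);print(u,v)
print(g[max(0,v-60):v+60:6,max(0,u-90):u+90:8])
plan(p,r,ch(P-10*KX-5*U),KR,3)
plan(ch(P-10*KX-5*U),KR,ch(P-10*KX+5*U),KR,2)
E
```

```text
13.525 [  14.1511076  -158.44810885  168.56203216] [-0.23  0.21 -0.4  -0.35 -0.5  -0.95] [ 0.002  -0.009   0.0037]
proj [267.49381741 234.88478235] [239.08991493 234.81659738] [295.90655544 234.95298853]
267 234
[[158 145 141 153 158 151 153 150 148 145 141 149 149 147  94 154  47  41
   88  52  44  41  48]
 [156 151 153 152 153 151 146 147 154 154 152 151 149 147  87 146  38  45
   90  52  45  51  46]
 [158 157 155 156 156 153 157 153 147 149 144 147 145 151  83 153  44  42
   77  49  48  46  45]
 [153 150 156 162 155 154 152 153 147 150 150 150 152 147  80 151  48  48
   54  53  53  47  52]
 [149 159 150 147 152 156 152 159 147 151 151 156 153 149  74 148  48  68
   56  51  52  47  50]
 [160 154 154 154 157 154 154 152 154 154 143 152 151 150  80 149  51  77
   52  51  48  47  48]
 [157 153 151 158 154 158 156 155 151 158 155 151 152 149  83 151  63  52
   52  51  52  53  52]
 [154 156 155 152 158 158 157 157 158 151 141 154 156 153  89 145 112  54
   56  55  53  48  54]
 [158  88 151 150 156 155 153 150 155 152 151 153 153 149  94 152 155  59
   58  57  54  58  58]
 [155  90  86 1
[... 551 characters left out ...]
17 113 113 115]
 [150  69 166 172 126 118  35  36  27  93  46  35  38  37  71 118 116 115
   53 114 117 114 114]
 [ 44  38  41 195 218  38  32  27  33  28  31  33  32  32  36 114 116  33
   35  36  36 112 115]
 [ 41  41  37  33  36  35  37  35  31  32  34  26  32  33  28  29  32  34
   32  36  34  31 112]
 [ 37  32  39  33  29  35  29  28  29  28  34  28  28  35  31  33  34  45
   33  33  34  39  36]
 [ 32  38  32  32  30  33  30  23  28  28  28  26  29  33  31  32  31  38
   31  38  32  39  30]]
0 [7.6, 0.5, 4.1] [0.0007, -0.003, 0.0012]
1 [7.6, 0.5, 4.0] [0.0007, -0.003, 0.0012]
2 [7.6, 0.5, 4.0] [0.0007, -0.003, 0.0012]
0 [4.6, -0.0, 2.0] [0.0, 0.0, 0.0]
1 [4.6, -0.0, 2.0] [0.0, 0.0, 0.0]
```

arm_command --series '[[0, [7.6, 0.5, 4], [0, -0.003, 0]], [0, [7.6, 0.5, 4], [0, -0.003, 0]], [0, [7.6, 0.5, 4], [0, -0.003, 0]], [0, [0, 0, 0], [0, 0, 0]]]'

```text
t: 14.08
position: [0.5544, -0.2189, 0.1564]
tcp_rot: [0.865, -0.035, 0.498, 0.055]
wrist_force: [0.3, 0.5, -0.3]
grip_width: -0.0004
```

arm_command --series '[[0, [2.3, 0, 1], [0, 0, 0]], [0, [2.3, 0, 1], [0, 0, 0]], [0, [0, 0, 0], [0, 0, 0]]]'

```text
t: 14.45
position: [0.558, -0.2194, 0.1539]
tcp_rot: [0.865, -0.035, 0.498, 0.054]
wrist_force: [-0.1, 0.2, 0.4]
grip_width: 0.0001
```

arm_command --series '[[0, [2.3, 0, 1], [0, 0, 0]], [0, [2.3, 0, 1], [0, 0, 0]], [0, [0, 0, 0], [0, 0, 0]]]'

```text
t: 14.82
position: [0.5621, -0.2188, 0.1508]
tcp_rot: [0.865, -0.035, 0.498, 0.054]
wrist_force: [-0.2, 0.2, -0.4]
grip_width: -0.0001
```

```bash
python3 - <<'E'
from h import *
s,p,r=st();q=inv(p)
print(s["t"],q,q-(P-10*KX),(q-(P-10*KX))@U,R.from_rotvec([0,0,-YAW]).apply(s["wrist_force"]))
E
```

```text
14.825 [  44.27676442 -153.9918743   150.84079855] [ 4.27676442  3.0081257  -0.81920145] 3.912932403691815 [-0.17186389  0.18544709 -0.40308025]
```

arm_command --series '[[0, [2.3, 0, 1], [0, 0, 0]], [0, [2.3, 0, 1], [0, 0, 0]], [0, [0, 0, 0], [0, 0, 0]]]'

```text
t: 15.2
position: [0.5662, -0.2182, 0.1478]
tcp_rot: [0.865, -0.035, 0.498, 0.055]
wrist_force: [-0.2, -0.2, -0.0]
grip_width: -0.0005
```

arm_command --series '[[0, [2.3, 0, 1], [0, 0, 0]], [0, [2.3, 0, 1], [0, 0, 0]], [0, [0, 0, 0], [0, 0, 0]]]'

```text
t: 15.58
position: [0.5701, -0.2178, 0.1448]
tcp_rot: [0.865, -0.035, 0.498, 0.054]
wrist_force: [-0.7, 0.6, -0.0]
grip_width: 0.0001
```

```bash
python3 - <<'E'
from h import *
s,p,r=st();q=inv(p)
print(s["t"],q,q-(P-10*KX),(q-(P-10*KX))@U,R.from_rotvec([0,0,-YAW]).apply(s["wrist_force"]))
E
```

```text
15.575 [  52.34336163 -153.93144646  144.82503949] [12.34336163  3.06855354 -6.83496051] 13.975665609202952 [-0.59200702  0.71713489 -0.01695773]
```

Almost no force. Near straight the toggle needs little, so I'll check from the cameras whether the lid has moved.

```bash
python3 - <<'E'
from h import *
a=capture("scene");b=capture("top");cv2.imwrite("pics/s9.png",a);cv2.imwrite("pics/t9.png",b)
cs=get_calibration("scene");ct=get_calibration("top")
H=lambda th,y,rr,n:[112-rr*np.cos(th)+n*np.sin(th),y,97+rr*np.sin(th)+n*np.cos(th)]
for d in(80,77,74,70):
    t=np.radians(d);print(d,[proj(cs,ch(H(t,y,205,12))).round(1).tolist() for y in(122,-122)],proj(ct,ch(H(t,122,205,12))).round(1))
for n in("s3","s9"):
    im=cv2.imread(f"pics/{n}.png").astype(int);m=((im.min(2)>125)).astype(np.uint8)
    m[:, :236]=0;m[:,312:]=0;m[:130]=0;m[225:]=0
    k,l,stt,_=cv2.connectedComponentsWithStats(m);i=1+np.argmax(stt[1:,4]);cn=cv2.findContours((l==i).astype(np.uint8),0,1)[0][0]
    print(n,stt[i],cv2.approxPolyDP(cn,4,True)[:,0].tolist())
d=cv2.absdiff(cv2.imread("pics/s7.png") if False else cv2.imread("pics/s0.png"),a).max(2)
print("lid-region change",(d[130:225,236:312]>40).sum())
for n in("t3","t9"):
    g=cv2.cvtColor(cv2.imread(f"pics/{n}.png"),cv2.COLOR_BGR2GRAY);print(n,[ (np.where(g[195:225,u]>150)[0]+195).tolist() for u in(240,260,280)])
E
```

```text
80 [[304.1, 162.1], [241.7, 126.0]] [222.8 210.7]
77 [[306.8, 161.0], [244.4, 125.3]] [223.1 214.1]
74 [[309.4, 160.2], [247.1, 124.7]] [223.5 217.6]
70 [[312.7, 159.4], [250.6, 124.3]] [224.  222.1]
s3 [ 236  130   76   93 5309] [[236, 130], [236, 184], [244, 188], [237, 187], [238, 192], [252, 200], [246, 189], [292, 221], [301, 178], [311, 180], [311, 130]]
s9 [ 236  130   76   92 4943] [[236, 130], [236, 182], [292, 221], [302, 176], [311, 180], [311, 168], [305, 170], [306, 162], [294, 155], [311, 147], [311, 130], [270, 130], [266, 140], [242, 130], [239, 140]]
lid-region change 787
t3 [[210, 211], [208, 209], [206, 207]]
t9 [[211, 212], [208, 209, 210], [206, 207]]
```

The top view's lid edge moved about 1 px, which fits the small motion expected just past straight. Pushing on to about 33 mm.

arm_command --series '[[0, [2.3, 0, 1], [0, 0, 0]], [0, [2.3, 0, 1], [0, 0, 0]], [0, [2.3, 0, 1], [0, 0, 0]], [0, [2.3, 0, 1], [0, 0, 0]], [0, [0, 0, 0], [0, 0, 0]]]'

```text
t: 16.3
position: [0.5782, -0.2168, 0.1389]
tcp_rot: [0.865, -0.035, 0.498, 0.054]
wrist_force: [-0.5, -0.3, 0.2]
grip_width: -0.0001
```

arm_command --series '[[0, [2.3, 0, 1], [0, 0, 0]], [0, [2.3, 0, 1], [0, 0, 0]], [0, [2.3, 0, 1], [0, 0, 0]], [0, [2.3, 0, 1], [0, 0, 0]], [0, [0, 0, 0], [0, 0, 0]]]'

```text
t: 16.92
position: [0.5854, -0.2158, 0.1326]
tcp_rot: [0.865, -0.034, 0.498, 0.055]
wrist_force: [-3.0, -0.9, 2.0]
grip_width: -0.0
```

```bash
python3 - <<'E'
from h import *
s,p,r=st();q=inv(p)
print(s["t"],q,(q-(P-10*KX))@U,R.from_rotvec([0,0,-YAW]).apply(s["wrist_force"]))
b=capture("top");cv2.imwrite("pics/t10.png",b)
for n in("t3","t9","t10"):
    g=cv2.cvtColor(cv2.imread(f"pics/{n}.png"),cv2.COLOR_BGR2GRAY)
    for u in(240,260,280): print(n,u,g[200:222,u].tolist())
E
```

```text
16.925 [  67.7838749  -153.81476392  132.64503546] 33.63607864350693 [-3.07875467 -0.53947126  2.00079071]
t3 240 [129, 129, 128, 130, 128, 127, 120, 107, 108, 136, 170, 175, 150, 109, 85, 76, 62, 55, 52, 52, 54, 55]
t3 260 [129, 127, 127, 126, 118, 104, 108, 141, 175, 171, 142, 116, 93, 71, 58, 53, 49, 53, 56, 56, 55, 57]
t3 280 [127, 123, 113, 103, 111, 148, 176, 171, 132, 89, 72, 64, 57, 51, 50, 53, 55, 57, 55, 58, 55, 54]
t9 240 [126, 125, 125, 125, 126, 124, 119, 107, 100, 107, 143, 174, 167, 122, 81, 70, 63, 54, 51, 51, 55, 56]
t9 260 [125, 124, 123, 121, 115, 103, 102, 121, 153, 170, 160, 130, 93, 68, 60, 52, 52, 52, 56, 60, 62, 65]
t9 280 [124, 119, 110, 101, 105, 138, 171, 167, 134, 91, 70, 64, 56, 52, 51, 54, 56, 55, 57, 55, 56, 55]
t10 240 [125, 125, 125, 125, 125, 124, 119, 114, 115, 117, 116, 115, 115, 115, 114, 114, 114, 114, 116, 130, 154, 163]
t10 260 [125, 123, 123, 125, 124, 120, 117, 114, 114, 113, 114, 113, 106, 92, 73, 66, 69, 70, 72, 73, 74, 76]
t10 280 [124, 119, 111, 109, 112, 115, 114, 113, 114, 115, 115, 116, 115, 114, 117, 140, 166, 158, 118, 97, 112, 124]
```

The lid edge moved about 9 px, so the lid is down about 8° and the stay is well broken. Now I'll retreat, go over the lid and come down behind it.

```bash
cat >> h.py <<'E'
VR=tool([0,0,-1],chd([0,1,0]))
E
python3 - <<'E'
from h import *
s,p,r=st()
A=ch([28,-154,163]);B=ch([-20,-100,335]);Cc=ch([112,0,335]);D=ch([112,0,262])
plan(p,r,A,r,1);plan(A,r,B,VR,4);plan(B,VR,Cc,VR,3);plan(Cc,VR,D,VR,2)
E
```

```text
0 [-46.2, -0.1, -19.5] [0.0, 0.0, 0.0]
0 [-43.2, 13.3, 11.3] [0.0015, 0.1314, 0.0009]
1 [-44.3, 13.4, 5.5] [0.0015, 0.1314, 0.0009]
2 [-44.7, 13.4, -0.4] [0.0015, 0.1314, 0.0009]
3 [-44.2, 13.5, -6.2] [0.0015, 0.1314, 0.0009]
0 [0.0, 33.3, 44.0] [0.0, 0.0, 0.0]
1 [0.0, 33.3, 44.0] [0.0, 0.0, 0.0]
2 [0.0, 33.3, 44.0] [0.0, 0.0, 0.0]
0 [36.5, 0.0, -0.0] [0.0, 0.0, 0.0]
1 [36.5, 0.0, -0.0] [0.0, 0.0, 0.0]
```

arm_command --series '[[0, [-23, 0, -10], [0, 0, 0]], [0, [-23, 0, -10], [0, 0, 0]], [0, [-43, 13.3, 11.3], [0, 0.131, 0]], [0, [-44, 13.4, 5.5], [0, 0.131, 0]], [0, [-44.7, 13.4, 0], [0, 0.131, 0]], [0, [-44, 13.5, -6], [0, 0.131, 0]], [0, [0, 0, 0], [0, 0, 0]]]'

```text
t: 17.85
position: [0.4958, -0.1719, 0.338]
tcp_rot: [0.71, -0.049, 0.701, 0.044]
wrist_force: [1.0, 0.2, -0.7]
grip_width: 0.0004
```

```bash
python3 - <<'E'
from h import *
s,p,r=st();print(s["t"],inv(p))
Cc=ch([112,0,335]);D=ch([112,0,262])
plan(p,r,Cc,VR,4);plan(Cc,VR,D,VR,2)
g=cv2.cvtColor(capture("top"),cv2.COLOR_BGR2GRAY)
for u in(235,245,260,280): print(u,g[206:230,u].tolist())
E
```

```text
17.85 [-15.65657489 -99.2116321  337.99889385]
0 [0.9, 24.6, 32.1] [0.0019, 0.0031, 0.002]
1 [0.9, 24.6, 32.0] [0.0019, 0.0031, 0.002]
2 [0.8, 24.7, 32.0] [0.0019, 0.0031, 0.002]
3 [0.8, 24.7, 32.0] [0.0019, 0.0031, 0.002]
0 [36.5, 0.0, -0.0] [0.0, 0.0, 0.0]
1 [36.5, 0.0, -0.0] [0.0, 0.0, 0.0]
235 [122, 119, 118, 118, 115, 112, 119, 129, 136, 143, 147, 150, 153, 157, 159, 161, 162, 165, 167, 170, 173, 175, 175, 173]
245 [116, 116, 117, 115, 111, 109, 115, 124, 134, 140, 146, 149, 153, 156, 157, 161, 163, 166, 168, 169, 171, 171, 169, 168]
260 [116, 113, 113, 113, 113, 110, 111, 120, 130, 137, 142, 148, 151, 153, 156, 159, 161, 163, 166, 167, 170, 172, 174, 174]
280 [113, 113, 113, 113, 114, 114, 114, 112, 112, 122, 133, 140, 145, 148, 152, 155, 158, 160, 161, 164, 166, 169, 171, 172]
```

The top view now shows a broad bright region, so I need the lid's current angle before going over it.

```bash
python3 - <<'E'
from h import *
b=capture("top");g=cv2.cvtColor(b,cv2.COLOR_BGR2GRAY);cv2.imwrite("pics/t11.png",b)
for u in(230,238): print(u,g[200:285:3,u].tolist(), b[225,u],b[245,u])
ct=get_calibration("top")
H=lambda th,y,rr,n:[112-rr*np.cos(th)+n*np.sin(th),y,97+rr*np.sin(th)+n*np.cos(th)]
for d in(75,70,65,60,50,40,20,0):
    t=np.radians(d);print(d,*[proj(ct,ch(H(t,90,rr,12))).round(0) for rr in(205,20)])
a=capture("scene");cv2.imwrite("pics/s11.png",a);cs=get_calibration("scene")
ga=cv2.cvtColor(a,cv2.COLOR_BGR2GRAY)
for d in(72,65,55,40,20,0):
    t=np.radians(d);print(d,*[proj(cs,ch(H(t,122,rr,12))).round(0) for rr in(205,110,20)])
for v in range(150,225,8):print(v,ga[v,240:340:5].tolist())
E
```

```text
230 [125, 123, 123, 117, 121, 143, 154, 161, 168, 175, 171, 162, 156, 148, 147, 147, 150, 152, 150, 148, 148, 153, 154, 154, 154, 154, 154, 155, 156] [164 172 173] [140 148 149]
238 [124, 123, 120, 116, 117, 142, 153, 160, 167, 174, 172, 170, 170, 165, 168, 169, 168, 169, 169, 169, 169, 168, 169, 167, 167, 166, 167, 168, 168] [163 170 171] [162 170 171]
75 [234. 215.] [234. 207.]
70 [234. 221.] [234. 207.]
65 [235. 227.] [234. 208.]
60 [235. 232.] [234. 208.]
50 [236. 242.] [234. 210.]
40 [237. 251.] [234. 211.]
20 [239. 263.] [235. 213.]
0 [240. 267.] [235. 215.]
72 [311. 160.] [300. 191.] [291. 219.]
65 [317. 159.] [303. 190.] [291. 218.]
55 [324. 160.] [307. 190.] [292. 218.]
40 [331. 164.] [312. 191.] [294. 217.]
20 [337. 176.] [316. 196.] [295. 217.]
0 [337. 191.] [317. 204.] [296. 218.]
150 [121, 173, 173, 170, 171, 173, 175, 171, 175, 170, 168, 176, 154, 154, 156, 164, 78, 84, 86, 86]
158 [144, 169, 168, 169, 169, 171, 173, 170, 171, 171, 170, 172, 173, 176, 117, 81, 88, 85, 81, 80]
166 [169, 172, 168, 170, 172, 169, 172, 170, 170, 168, 168, 172, 176, 174, 185, 85, 84, 146, 153, 154]
174 [173, 168, 169, 170, 174, 169, 170, 168, 173, 166, 169, 170, 175, 170, 153, 156, 155, 155, 153, 155]
182 [173, 171, 169, 170, 170, 171, 169, 166, 172, 169, 174, 175, 173, 152, 52, 151, 150, 153, 152, 157]
190 [161, 148, 188, 171, 169, 172, 172, 170, 170, 166, 173, 175, 180, 56, 50, 51, 57, 70, 158, 154]
198 [84, 47, 142, 70, 142, 173, 176, 172, 173, 173, 177, 174, 93, 48, 53, 59, 55, 72, 63, 152]
206 [86, 42, 44, 48, 45, 43, 61, 180, 174, 176, 179, 185, 169, 92, 144, 58, 56, 65, 145, 157]
214 [156, 71, 87, 42, 50, 53, 63, 147, 143, 184, 178, 76, 97, 66, 66, 66, 67, 61, 159, 161]
222 [153, 154, 153, 160, 85, 47, 51, 56, 45, 162, 19, 68, 63, 62, 61, 65, 138, 156, 152, 159]
```

The scene view puts the lid's left edge at (311,162) and (300,190), matching about 72°. The bright area in the top view was the arm. Going over the lid now.

arm_command --series '[[0, [0.9, 24.6, 32], [0.002, 0.003, 0.002]], [0, [0.9, 24.6, 32], [0.002, 0.003, 0.002]], [0, [0.9, 24.7, 32], [0.002, 0.003, 0.002]], [0, [0.8, 24.7, 32], [0.002, 0.003, 0.002]], [0, [36, 0, 0], [0, 0, 0]], [0, [36, 0, 0], [0, 0, 0]], [0, [0, 0, 0], [0, 0, 0]]]'

```text
t: 18.88
position: [0.6039, -0.0592, 0.2537]
tcp_rot: [0.699, -0.042, 0.712, 0.043]
wrist_force: [-0.0, -0.2, 1.4]
grip_width: -0.0001
```

```bash
cat >> h.py <<'E'
def lidtcp(deg,rr=185,off=8.,y=0): # TCP so the finger (half width 11, tip) is near outer face
    t=np.radians(deg);d=np.array([-np.cos(t),0,np.sin(t)]);n=np.array([np.sin(t),0,np.cos(t)])
    corner=np.array([112,y,97])+rr*d+(12+off)*n
    return corner+[11,0,0]
E
python3 - <<'E'
from h import *
s,p,r=st();print(s["t"],inv(p),s["wrist_force"])
q=[p,ch(lidtcp(72,off=5))]+[ch(lidtcp(a,off=0)) for a in(68,62,56,50)]
plan(p,r,q[1],VR,2)
for i in range(1,5):plan(q[i],VR,q[i+1],VR,2)
E
```

```text
18.875 [105.52034639  -0.7315582  253.72470611] [-0.03909802 -0.1627891   1.37531915]
0 [-12.0, 0.4, -12.0] [-0.0019, -0.0091, -0.0015]
1 [-12.1, 0.4, -11.9] [-0.0019, -0.0091, -0.0015]
0 [2.6, -0.0, -8.6] [0.0, 0.0, 0.0]
1 [2.6, -0.0, -8.6] [0.0, 0.0, 0.0]
0 [3.5, 0.0, -9.0] [0.0, 0.0, 0.0]
1 [3.5, 0.0, -9.0] [0.0, 0.0, 0.0]
0 [4.4, 0.0, -8.6] [0.0, 0.0, 0.0]
1 [4.4, 0.0, -8.6] [0.0, 0.0, 0.0]
0 [5.3, -0.0, -8.1] [0.0, 0.0, 0.0]
1 [5.3, -0.0, -8.1] [0.0, 0.0, 0.0]
```

arm_command --series '[[0, [-12, 0.4, -12], [0, -0.009, 0]], [0, [-12, 0.4, -12], [0, -0.009, 0]], [0, [2.6, 0, -8.6], [0, 0, 0]], [0, [2.6, 0, -8.6], [0, 0, 0]], [0, [3.5, 0, -9], [0, 0, 0]], [0, [3.5, 0, -9], [0, 0, 0]], [0, [0, 0, 0], [0, 0, 0]]]'

```text
t: 19.75
position: [0.546, -0.0652, 0.2688]
tcp_rot: [0.708, -0.042, 0.704, 0.044]
wrist_force: [1.1, 0.4, 0.5]
grip_width: 0.0
```

```bash
python3 - <<'E'
from h import *
s,p,r=st();print(s["t"],inv(p),lidtcp(62,off=0),s["wrist_force"])
q=[p]+[ch(lidtcp(a,off=0)) for a in(56,50,44,38)]
for i in range(4):plan(q[i],VR,q[i+1],VR,2)
a=capture("scene");ga=cv2.cvtColor(a,cv2.COLOR_BGR2GRAY)
for v in(162,166,170,174,182,190):print(v,ga[v,290:335:3].tolist())
E
```

```text
19.75 [ 47.30093217   0.40749559 268.8105477 ] [ 46.743132     0.         265.97896343] [1.13606495 0.35437778 0.48557349]
0 [5.9, -0.2, -8.9] [0.0, 0.0, 0.0]
1 [5.9, -0.2, -8.9] [0.0, 0.0, 0.0]
0 [5.3, -0.0, -8.1] [0.0, 0.0, 0.0]
1 [5.3, -0.0, -8.1] [0.0, 0.0, 0.0]
0 [6.1, 0.0, -7.5] [0.0, 0.0, 0.0]
1 [6.1, 0.0, -7.5] [0.0, 0.0, 0.0]
0 [6.9, 0.0, -6.8] [0.0, 0.0, 0.0]
1 [6.9, 0.0, -6.8] [0.0, 0.0, 0.0]
162 [188, 145, 125, 132, 135, 134, 137, 138, 137, 143, 85, 86, 86, 87, 86]
166 [185, 183, 187, 178, 146, 135, 138, 141, 141, 95, 90, 85, 84, 86, 90]
170 [184, 185, 185, 188, 187, 189, 181, 162, 187, 80, 85, 81, 88, 84, 84]
174 [185, 185, 187, 186, 188, 189, 189, 190, 73, 83, 86, 80, 91, 88, 80]
182 [189, 181, 190, 184, 188, 188, 197, 50, 97, 87, 88, 77, 161, 152, 160]
190 [186, 190, 188, 192, 190, 189, 53, 57, 61, 55, 55, 47, 102, 166, 160]
```

The lid is following (edge now at u≈307 in row 190, near 58°) at about 1 N. Continuing along the arc.

arm_command --series '[[0, [5.5, -0.2, -8.9], [0, 0, 0]], [0, [5.5, -0.2, -8.9], [0, 0, 0]], [0, [5.3, 0, -8.1], [0, 0, 0]], [0, [5.3, 0, -8.1], [0, 0, 0]], [0, [6.1, 0, -7.5], [0, 0, 0]], [0, [6.1, 0, -7.5], [0, 0, 0]], [0, [6.9, 0, -6.8], [0, 0, 0]], [0, [6.9, 0, -6.8], [0, 0, 0]]]'

```text
t: 20.8
position: [0.4851, -0.073, 0.221]
tcp_rot: [0.709, -0.042, 0.703, 0.044]
wrist_force: [0.6, 0.2, 1.5]
grip_width: 0.0001
```

```bash
python3 - <<'E'
from h import *
s,p,r=st();print(s["t"],inv(p),lidtcp(38,off=0),s["wrist_force"])
q=[p]+[ch(lidtcp(a,off=0)) for a in(32,26,20,14,8)]
for i in range(5):plan(q[i],VR,q[i+1],VR,2)
a=capture("scene");ga=cv2.cvtColor(a,cv2.COLOR_BGR2GRAY)
for v in(166,174,182,190,198):print(v,ga[v,290:350:3].tolist())
E
```

```text
20.8 [-14.09219069   0.25024143 220.97454862] [-15.39405171   0.         220.35350198] [0.59370766 0.21854217 1.47192732]
0 [7.9, -0.1, -6.7] [0.0, 0.0, 0.0]
1 [7.9, -0.1, -6.7] [0.0, 0.0, 0.0]
0 [8.2, -0.0, -5.2] [0.0, 0.0, 0.0]
1 [8.2, -0.0, -5.2] [0.0, 0.0, 0.0]
0 [8.7, -0.0, -4.4] [0.0, 0.0, 0.0]
1 [8.7, -0.0, -4.4] [0.0, 0.0, 0.0]
0 [9.1, 0.0, -3.4] [0.0, 0.0, 0.0]
1 [9.1, 0.0, -3.4] [0.0, 0.0, 0.0]
0 [9.4, 0.0, -2.5] [0.0, 0.0, 0.0]
1 [9.4, 0.0, -2.5] [0.0, 0.0, 0.0]
166 [204, 204, 204, 205, 202, 206, 204, 121, 132, 134, 134, 136, 134, 138, 97, 84, 82, 90, 84, 144]
174 [203, 204, 207, 201, 204, 207, 204, 205, 209, 205, 208, 211, 184, 87, 86, 83, 144, 155, 155, 151]
182 [208, 203, 203, 205, 206, 206, 206, 207, 209, 209, 178, 80, 83, 103, 157, 158, 151, 155, 155, 152]
190 [205, 206, 207, 208, 208, 207, 210, 208, 203, 34, 52, 52, 77, 157, 158, 153, 155, 155, 153, 153]
198 [208, 210, 211, 212, 214, 211, 218, 35, 47, 52, 40, 93, 61, 63, 165, 153, 155, 155, 154, 157]
```

arm_command --series '[[0, [7.9, 0, -6.7], [0, 0, 0]], [0, [7.9, 0, -6.7], [0, 0, 0]], [0, [8.2, 0, -5.2], [0, 0, 0]], [0, [8.2, 0, -5.2], [0, 0, 0]], [0, [6, 0, -3], [0, 0, 0]], [0, [6, 0, -3], [0, 0, 0]], [0, [5.4, 0, -2.7], [0, 0, 0]], [0, [4, 0, -1.5], [0, 0, 0]]]'

```text
t: 21.85
position: [0.4522, -0.0769, 0.1673]
tcp_rot: [0.709, -0.042, 0.703, 0.044]
wrist_force: [-0.4, 0.2, 0.7]
grip_width: 0.0001
```

```bash
python3 - <<'E'
from h import *
s,p,r=st();print(s["t"],inv(p),s["wrist_force"])
q=[p]+[ch(lidtcp(a,off=0)) for a in(10,5,0)]
for i in range(3):plan(q[i],VR,q[i+1],VR,4)
E
```

```text
21.85 [-47.24582539   0.47060731 167.32272733] [-0.43904035  0.17750462  0.68321202]
0 [6.6, -0.1, -2.5] [0.0, 0.0, 0.0]
1 [6.6, -0.1, -2.5] [0.0, 0.0, 0.0]
2 [6.6, -0.1, -2.5] [0.0, 0.0, 0.0]
3 [6.6, -0.1, -2.5] [0.0, 0.0, 0.0]
0 [4.0, -0.0, -0.8] [0.0, 0.0, 0.0]
1 [4.0, -0.0, -0.8] [0.0, 0.0, 0.0]
2 [4.0, -0.0, -0.8] [0.0, 0.0, 0.0]
3 [4.0, -0.0, -0.8] [0.0, 0.0, 0.0]
0 [4.0, -0.0, -0.4] [0.0, 0.0, 0.0]
1 [4.0, -0.0, -0.4] [0.0, 0.0, 0.0]
2 [4.0, -0.0, -0.4] [0.0, 0.0, 0.0]
3 [4.0, -0.0, -0.4] [0.0, 0.0, 0.0]
```

arm_command --series '[[0, [5.5, 0, -2.2], [0, 0, 0]], [0, [5, 0, -2], [0, 0, 0]], [0, [5, 0, -2], [0, 0, 0]], [0, [5, 0, -1.5], [0, 0, 0]], [0, [4, 0, -1], [0, 0, 0]], [0, [4, 0, -1], [0, 0, 0]], [0, [4, 0, -0.8], [0, 0, 0]], [0, [3, 0, -0.5], [0, 0, 0]]]'

```text
t: 22.85
position: [0.4415, -0.0781, 0.1318]
tcp_rot: [0.709, -0.042, 0.703, 0.044]
wrist_force: [0.3, -0.0, -0.3]
grip_width: -0.0001
```

arm_command --series '[[0, [3, 0, -0.5], [0, 0, 0]], [0, [3, 0, -0.5], [0, 0, 0]], [0, [2.5, 0, -0.3], [0, 0, 0]], [0, [2.5, 0, -0.3], [0, 0, 0]], [0, [2, 0, 0], [0, 0, 0]], [0, [2, 0, 0], [0, 0, 0]], [0, [0, 0, 0], [0, 0, 0]]]'

```text
t: 23.72
position: [0.4403, -0.0782, 0.1169]
tcp_rot: [0.709, -0.042, 0.703, 0.044]
wrist_force: [0.5, -1.2, 0.1]
grip_width: 0.0001
```

arm_command --series '[[0, [2, 0, 0], [0, 0, 0]], [0, [2, 0, 0], [0, 0, 0]], [0, [1.5, 0, 0], [0, 0, 0]], [0, [1, 0, 0], [0, 0, 0]], [0, [0, 0, 0], [0, 0, 0]]]'

```text
t: 24.35
position: [0.4404, -0.0782, 0.1105]
tcp_rot: [0.709, -0.042, 0.703, 0.044]
wrist_force: [0.0, 0.9, 0.1]
grip_width: -0.0001
```

arm_command --series '[[0, [1, 0, 0], [0, 0, 0]], [0, [1, 0, 0], [0, 0, 0]], [0, [0, 0, 0], [0, 0, 0]]]'

```text
t: 24.72
position: [0.4405, -0.0782, 0.1091]
tcp_rot: [0.709, -0.042, 0.703, 0.044]
wrist_force: [-2.2, 1.1, 4.3]
grip_width: -0.0002
```

arm_command --series '[[0, [1, 0, 0], [0, 0, 0]], [0, [0.5, 0, 0], [0, 0, 0]], [0, [0, 0, 0], [0, 0, 0]]]'

```text
t: 25.1
position: [0.4405, -0.0782, 0.109]
tcp_rot: [0.709, -0.042, 0.703, 0.044]
wrist_force: [-5.6, 2.8, 14.8]
grip_width: -0.0
```

Hard stop at z = 0.109, which is the nominal shut height, under 15 N. I'll lift away and check the lid, pin, jar and beaker numerically.

arm_command --series '[[0, [-1.5, 0, 0], [0, 0, 0]], [0, [-10, 0, 0], [0, 0, 0]], [0, [-40, 0, -20], [0, 0, 0]], [0, [-40, 0, -20], [0, 0, 0]], [0, [-40, 0, -20], [0, 0, 0]], [0, [-30, 0, 0], [0, 0, 0]], [0, [0, 0, 0], [0, 0, 0]], [0, [0, 0, 0], [0, 0, 0]]]'

```text
t: 26.1
position: [0.3791, -0.0859, 0.2676]
tcp_rot: [0.708, -0.041, 0.703, 0.044]
wrist_force: [0.5, -0.6, -1.2]
grip_width: -0.0003
```

```bash
python3 - <<'E'
from h import *
s,p,r=st();print(s["t"],p,s["wrist_force"])
a=capture("scene");cv2.imwrite("pics/s12.png",a);b=capture("top");cv2.imwrite("pics/t12.png",b)
cs=get_calibration("scene")
old=cv2.resize(cv2.imread("pics/w7.png")[:,400:],(70,70),interpolation=cv2.INTER_AREA);new=a[190:260,255:325]
def blob(i):
    m=(i.max(2)<42).astype(np.uint8);m[:28]=0;m[46:]=0;m[:,:30]=0;m[:,48:]=0
    q=np.argwhere(m);return len(q),q.mean(0).round(2),q.min(0),q.max(0)
print("pin grip before/after",blob(old),blob(new))
g=cv2.cvtColor(a,cv2.COLOR_BGR2GRAY)
# lid shut corners
for n,v in(("left rim",[-93,122,109]),("right rim",[-93,-122,109]),("left hinge side",[92,122,109])):print(n,proj(cs,ch(v)).round(1))
m=((a.min(2)>165)).astype(np.uint8);m[:130]=0;k,l,t,_=cv2.connectedComponentsWithStats(m);l0=l[200,290];print("comp at(290,200)",t[l0] if l0 else None)
if l0:
    cn=max(cv2.findContours((l==l0).astype(np.uint8),0,1)[0],key=cv2.contourArea);print(cv2.approxPolyDP(cn,3,True)[:,0].tolist())
A=cv2.imread("pics/s0.png")
d=cv2.absdiff(A,a).max(2);print("jar change",(d[130:162,222:242]>40).sum(),"beaker change",(d[145:176,190:212]>40).sum())
E
```

```text
26.1 [ 0.37905323 -0.085924    0.2675832 ] [ 0.49361141 -0.61989727 -1.15583625]
pin grip before/after (77, array([37.27, 38.43]), array([32, 33]), array([43, 44])) (74, array([37.24, 38.38]), array([32, 33]), array([42, 44]))
left rim [336.8 191.4]
right rim [280.9 158. ]
left hinge side [296.4 217.8]
comp at(290,200) [ 233  160  104   60 2921]
[[233, 177], [283, 210], [281, 213], [287, 212], [296, 219], [336, 192], [281, 160], [257, 168], [257, 172], [239, 181]]
jar change 17 beaker change 0
```

The lid corners match the shut pose within 1–2 px. The pin grip is unmoved (<0.1 px), the beaker region is unchanged, and the jar region differs in only 17 px (the lid and the arm's shadow are next to it). The robot is clear, so I'm handing in.

```bash
python3 -c "
from station import *
print(finish_job())"
```

```text
the job is handed in; nothing more can be done
None
```

The pin is home in the left hinge, the stay is broken and the lid is fully shut. I handed the job in at about 26 s of robot time, with the arm clear of everything; no verdict came back.

- **Pin:** It went in from the left until the collar stopped hard at 14 N. A second push on the grip end also stopped, at 17 N. The grip end measured 151.2 mm against 151 mm nominal. After the lid was shut, the grip had moved less than 0.1 px in the scene view.
- **Stay:** I pushed the knee about 33 mm along the given direction. The contact force stayed very low for most of it, so I confirmed the break from the pictures, where the lid had come down about 8°.
- **Lid:** I lowered it along its arc with roughly 1 N of contact force, slowing near the end. It stopped at z = 0.109 m, the nominal shut height, and I pressed it to 15 N. Its corners match the shut pose within 1–2 px.
- **Jar and beaker:** The beaker's patch of the picture is unchanged. The jar's patch differs in 17 pixels. I put that down to the moved lid or the arm's shadow, but I had used up my 12 picture views and could not look.
- **Disagreements:** My first chest position from the top camera was about 3.5 mm off along y and about 1.5 mm off along x. The wrist view corrected it before insertion. One triangulation of the hinge mouth was about 8 mm too high in z, which I put down to a mispicked point and ignored.

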